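# Shut off the air, try the blast-box lid, free its catch if caught, and hold the lid open

### The job

Turn the air-control knob until its pointer stands on the zero mark, and leave it there. Then tug the blast box's lid up by its bar handle to learn whether its catch is holding, before touching the release lug; if it is caught, slide the lug all the way outward, away from the lid, and try again. Raise the lid by its handle to about 60 degrees and finish there, still holding it open with the gripper so the casting inside can be taken out; do not knock over or shove the spray can, tin or hammer.

Things in the scene. Friction and masses are not known exactly. Their poses are not given: they have to be found in the camera images.
- knob (a joint): Angle of the air-control knob, rad. 0 = pointer on the long zero mark (pointing along the regulator's own -x, towards the robot); grows as the knob is turned clockwise seen from above. It starts 0.5 to 1.4, so it has to be turned counter-clockwise; there is no stop at zero (it turns on to -0.9). It stays where it is left (friction about 0.04 N m).
- knob_grip (a point): Black pointer knob: a bar 44 mm long, 14 mm wide and 34 mm high on a round skirt (50 mm diameter), upright axis. This point is on the axis, 30 mm above the top of the regulator block and 14 mm below the bar's top. Its x axis runs along the bar to the pointer end (white line and nib), z up; it turns with the knob.
- regulator: Grey air-control block, fixed, 110 x 110 x 50 mm high, with a round dial plate and black scale marks, the zero mark longest and broadest; a brass pipe stub sticks 40 mm out of its +x side. Origin: centre of its underside; the knob's axis is its z axis.
- blastbox: Grey sheet-steel blast box, fixed. Origin: centre of the underside of the chest (220 mm along its x, 240 mm along its y, 100 mm high, round black glove ports on the front, -x). A closed catch deck 80 mm wide, top 106 mm above the table, runs along its +y side (y 120 to 200 mm); in the deck, out of sight, is a stiff catch that may or may not hold the lid at the start: nothing shows which, and only a tug on the lid tells.
- lid (a joint): Lid angle, rad: 0 shut, grows as its front edge rises, to 1.42 at most. It falls shut when not held (2 to 4 N at the handle lifts it). If the catch holds, the lid has 4 mm of play at the handle (about 0.02 rad) and then stops dead; if it is free it simply lifts.
- lid_handle (a point): Centre of the lid's handle: a round bar, 12 mm diameter, 110 mm long along the box's y, on two end posts, its centre line 36 mm above the lid's top face, near the lid's front edge, which is 30 mm further to -x. Lid shut, this point is at (-80, 0, 142) mm in the box's frame: 190 mm in front of and 42 mm above the hinge axis. It moves with the lid.
- lid_hinge (a point): Middle of the lid's hinge axis, at (110, 0, 100) mm in the box's frame; the axis runs along the box's y.
- release (a joint): Position of the release lug, m: 0 home, 0.018 fully out. It slides along the box's +y (away from the lid), stays where it is left and needs about 2 to 4 N. Fully out, it has pushed the catch free, and the catch stays free.
- lug (a point): Release lug: an upright dark steel plate in a slot in the catch deck, 30 mm along the box's x, 12 mm thick along y, standing 43 mm above the deck. This point is 24 mm above the deck's top, 19 mm below the lug's top; at home it is at (-80, 156, 130) mm in the box's frame. It moves with the lug.
- spray_can: Bystander: upright aluminium spray can, 60 mm diameter, 170 mm high. Origin: centre of its underside.
- tin: Bystander: upright white jar, 90 mm diameter, 110 mm high. Origin: centre of its underside.
- hammer: Bystander: hammer 260 mm long lying on the bench. Origin: at its underside near the middle.
Not all that is in view belongs to the job. What is shaped like the regulator but orange or pink is not meant.

How it is judged:
By the outcome, as a careful person would: the job done as asked, in the order asked, and still so for the second after the job is handed in, while the arm keeps its last pose, push and grip.
It also fails if it takes over 72 s, if anything falls off the work surface, if the arm or the gripper's body presses on something with over 40 N, if the wrist force passes 120 N, or if a joint passes its speed limit or range.

### The arm

A 6-joint arm with a two-finger parallel gripper is mounted at the origin on the work surface. World frame = base frame: x ahead of the robot, y to its left, z up, the work surface at z = 0. Lengths are in mm, angles in degrees, forces in N, time in s.
With the tool pointing down it reaches from about 350 to 850 mm from the base axis. Payload 8.1 kg.
Tool frame: the origin (TCP) lies midway between the tips of the shut fingers; the grasp point (between the pads) lies 19 mm behind it; z points along the fingers, y is the line along which they close (so a half turn about z gives the same grasp; the last joint's range is limited). The gripper opens to 85 mm and grips with 20 to 120 N. Pads are 22 mm wide; open, the fingers measure 114 mm over their backs; the gripper's body (76 mm by 85 mm) begins 54 mm behind the grasp point. The pads swing forward as they close: fully open they stand 13 mm farther back than shut.
Start: joints at [-4.893, 7.471, 85.268, -0, 87.261, -4.893], TCP at [600.004, 0.022, 231.292] pointing down, gripper open.
Joint ranges: [-169.43, 169.43], [-51.17, 129.36], [1.28, 143.12], [-76.62, 256.62], [0, 156.53], [-152.29, 152.29]. Speed limits (degrees/s): [136.94, 136.94, 159.86, 180, 180, 180].

### API

Orientations are given as [roll, pitch, yaw] about the fixed x, y, z axes, in that order (R = Rz(yaw) Ry(pitch) Rx(roll)).
In Python, from bench import sense, snapshot, camera_params, hand_in, masks_of, pinpoint gives the robot as it stands.
- The arm moves only by the tool step_arm, never from a script. Its argument "targets" is a list of rows, each an object with "angular": the turn, a rotation vector about the tool's x, y, z scaled (see below), a list of three; "dp": the shift along the tool's x, y, z scaled (see below), a list of three; "fingers": the closure, from 0 (fully open) to 1 (shut). A call has exactly 8 rows; each row is the pose to reach, as a shift and turn from the pose commanded when the call began, along the tool's axes at that moment, turning the shorter way round; what a row does not reach only later rows make up. The controller multiplies each number of a shift by 0.2 m and each number of a turn by 180 degrees. A row lasts 1/8 s, in which the tool goes at most 62.5 mm and 10.7 degrees, less where a joint would pass 70% of its speed; a pose out of reach is approached as far as the arm can. A call with a number of a shift or a turn outside -1 to 1 is refused whole. A call with a gripper value outside its range is refused whole. The fingers move at their own pace and stop on an object; "newtons" is the grip in N (left out, the last holds). Time passes only in rows, so rows that repeat a pose let the fingers close, or fill a call up. It gives the time, the measured TCP pose, the force, the opening and the grip force at its end, in the units of the state.
- sense(): the state, without advancing time (a new reading comes with each control period).
- snapshot(name): name is "scene" or "side" or "wrist"; returns the picture (480x640x3 uint8, blue, green, red); there is no depth.
- camera_params(name): a dict with "vfov" (degrees; the focal length in pixels is half the picture's height over the tangent of half this angle, whatever the lens; pixels are square), "cx", "cy" (the principal point, pixels), "D" ([k1, k2, p1, p2, k3] as OpenCV has them; the pictures are not rectified), "R" (3x3) and "t" (3): a world point X has camera coordinates R X + t. Camera axes: x right, y down, z forward; pixel columns grow to the right and rows downward; lengths in mm; the calibration is good to about 2 mm. A picture is of the moment at which its call begins: read the wrist's pose just before it. camera_params takes no time and is no camera call; for the wrist camera it gives the pose at the moment of the call.
- hand_in(): hands the job in; it is judged then, once.
Trained networks look in the newest picture that a camera, given by its name, has taken for a name from the list of things; names that differ only in an ending like _2 or _b are one class to them, and where a whole thing is asked for, a point or a joint stands for the part that bears it (a point fixed in the world has none). Each returns a list of dicts, best first, with "conf" (0 to 1); they miss things now and then, are a little off and sometimes report something else, mostly with a low value. They report only what shows in the picture. A call takes as long as a camera call. They do not tell look-alikes from the thing itself.
- masks_of(camera, label): "pixels" (480x640 bool, what is visible of it) and "at" ([column, row] in pixels, amid what is visible of it).
- pinpoint(camera, label): "at" ([column, row] in pixels: a listed point, or the origin of a listed thing).
The state is a dict: "time": time; "joint_pos": joint angles; "qd": joint speeds; "joint_efforts": joint torques, N m; "tool_pos": TCP position; "tcp_rot": TCP orientation; "ft_force": force on the tool from outside, world axes, zero at the start; "wrist_torque": the same for the moment, N m; "finger_gap": finger opening in mm; "grip_force": force on a finger pad.
Only numpy, scipy, OpenCV 4.12 (cv2) and the standard library are available. Lean on these libraries where they do the work, as an engineer would, in place of code of your own. Each camera call takes 0.05 s, during which the arm holds its last target. There are 200 camera calls.

## Working session

There is one attempt and no reset: what is moved stays moved. The work goes in short steps, Python scripts to look and compute and a tool call to move; the robot and the scene stay as the last step left them, time stands still between calls to the robot, and variables do not carry over. Pictures are saved under pics/ and viewed, at most 10 in all, crops included, and the job is handed in when it is done.

Besides the shell and the picture viewer there is one more tool, called after "Emit:" as name([rows], argument=value, ...), one row to a line, values as JSON. step_arm: Moves the arm, as the interface text tells. Its arguments: {"type":"object","properties":{"targets":{"type":"array","items":{"type":"object","properties":{"angular":{"type":"array","items":{"type":"number","minimum":-1,"maximum":1}},"dp":{"type":"array","items":{"type":"number","minimum":-1,"maximum":1}},"fingers":{"type":"number"}}}},"newtons":{"type":"number"}},"required":["targets"]}

```bash
mkdir -p pics; ls; cat > h.py <<'E'
import numpy as np, cv2
from bench import *
def cam(n):
    c=camera_params(n); f=240/np.tan(np.radians(c["vfov"])/2)
    K=np.array([[f,0,c["cx"]],[0,f,c["cy"]],[0,0,1]]); return K,np.array(c["D"],float),np.array(c["R"],float),np.array(c["t"],float)
def ray(c,px):
    K,D,R,t=c; u=cv2.undistortPoints(np.array([[px]],float),K,D)[0,0]
    return -R.T@t, R.T@np.array([u[0],u[1],1])
def onz(c,px,z):
    o,d=ray(c,px); return o+d*(z-o[2])/d[2]
def proj(c,X):
    K,D,R,t=c; return cv2.projectPoints(np.array(X,float).reshape(-1,3),cv2.Rodrigues(R)[0],t,K,D)[0][:,0]
def tri(a,pa,b,pb):
    o1,d1=ray(a,pa);o2,d2=ray(b,pb);d1/=np.linalg.norm(d1);d2/=np.linalg.norm(d2)
    s=np.linalg.lstsq(np.c_[d1,-d2],o2-o1,rcond=None)[0]
    p,q=o1+s[0]*d1,o2+s[1]*d2; return (p+q)/2,np.linalg.norm(p-q)
E
python3 - <<'E'
from h import *
np.set_printoptions(precision=1,suppress=True)
for n in ["scene","side"]:
    im=snapshot(n); cv2.imwrite(f"pics/{n}0.png",im)
    c=cam(n); print(n,-c[2].T@c[3])
    for l in ["regulator","knob_grip","blastbox","lid_handle","lid_hinge","lug","spray_can","tin","hammer"]:
        print(l,[(np.array(d["at"]),round(d["conf"],2)) for d in pinpoint(n,l)])
E
```

```text
pics
scene [ 1097.6 -1144.3  1276.2]
regulator [(array([434.3, 194.8]), 0.9), (array([300.5, 192.3]), 0.71), (array([369. , 174.8]), 0.68), (array([353.9, 206.7]), 0.61)]
knob_grip [(array([432.3, 177.7]), 0.7), (array([299.1, 171.1]), 0.49)]
blastbox [(array([348.6, 305.7]), 0.6)]
lid_handle [(array([322.3, 265.1]), 0.7)]
lid_hinge [(array([391.5, 290.4]), 0.88), (array([350.7, 305.4]), 0.56)]
lug [(array([337.9, 230.1]), 0.72)]
spray_can [(array([439.4, 243.2]), 0.83)]
tin [(array([190. , 365.7]), 0.85)]
hammer [(array([279.1, 401.5]), 0.91)]
side [ -41.5 -831.   747.1]
regulator [(array([245.4, 239.8]), 0.79), (array([179.2, 262.6]), 0.77), (array([212.9, 217. ]), 0.72)]
knob_grip [(array([243.4, 212.8]), 0.79), (array([205.8, 191.4]), 0.72), (array([283.4, 174.4]), 0.7), (array([172.3, 236.5]), 0.61)]
blastbox [(array([389.2, 299. ]), 0.56)]
lid_handle []
lid_hinge [(array([424.6, 244.8]), 0.79)]
lug [(array([324.6, 234.9]), 0.82)]
spray_can [(array([345.3, 214.8]), 0.78), (array([323. , 235.7]), 0.18)]
tin [(array([400.3, 470.1]), 0.71)]
hammer [(array([497.6, 398.2]), 0.8)]
```

View pics/scene0.png

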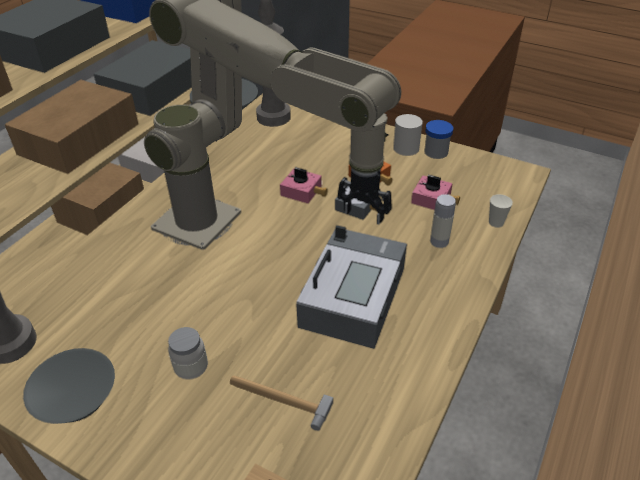

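View pics/side0.png

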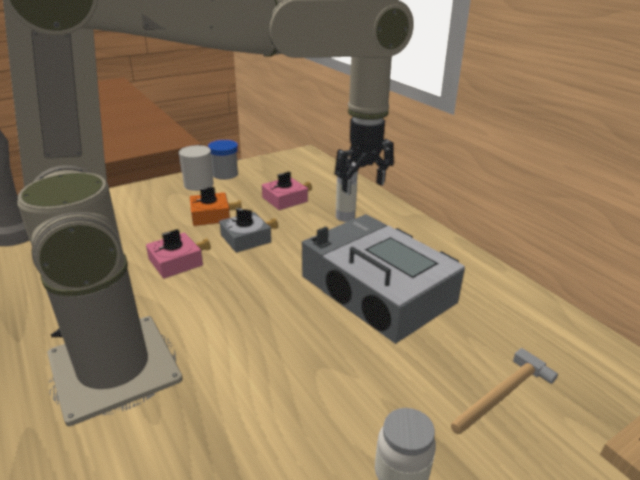

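The candidate regulators are grey (scene 354,207; side 245,240), pink (scene 300,192 and 434,195) and orange (scene 369,175). I choose the grey one. The box has its handle at scene (322,265), its lug at (338,231), and its deck on the far side. The spray can stands at scene (440,243), beyond the box and near the deck.

```bash
python3 - <<'E'
from h import *
from scipy.optimize import least_squares
np.set_printoptions(precision=1,suppress=True)
s,d=cam("scene"),cam("side")
print("reg",tri(s,[353.9,206.7],d,[245.4,239.8]),onz(d,[245.4,239.8],0),onz(d,[243.4,212.8],80))
print("can",onz(s,[439.4,243.2],0),onz(d,[345.3,214.8],0)," tin",onz(s,[190,365.7],0)," ham",onz(s,[279.1,401.5],0))
print("others",onz(s,[300.5,192.3],0),onz(d,[212.9,217],0),onz(s,[434.3,194.8],0))
P=np.array([[-80,0,142],[110,0,100],[-80,156,130],[-110,-120,0],[110,-120,0],[0,0,0]],float)
ob=[(s,0,[322.3,265.1]),(s,1,[391.5,290.4]),(s,2,[337.9,230.1]),(s,5,[348.6,305.7]),(d,1,[424.6,244.8]),(d,2,[324.6,234.9]),(d,5,[389.2,299]),(d,0,[370,263])]
def W(p):
    c,n=np.cos(p[2]),np.sin(p[2]);return P@np.array([[c,-n,0],[n,c,0],[0,0,1]]).T+[p[0],p[1],0]
def r(p):
    w=W(p);return np.concatenate([proj(c,w[i])[0]-o for c,i,o in ob])
q=least_squares(r,[650,-150,0],loss="soft_l1",x_scale=[10,10,.1]);print(q.x[:2],np.degrees(q.x[2]),q.fun.reshape(-1,2));print(W(q.x))
print(sense())
i=cv2.imread("pics/side0.png")
cv2.imwrite("pics/c1.png",cv2.resize(i[190:260,200:290],None,fx=8,fy=8,interpolation=2))
print(cam("wrist")[2:], sense()["tcp_rot"])
E
```

```text
reg (array([431.2, 302.7,   1.6]), np.float64(1.9303434882981085)) [432.  303.4   0. ] [436.3 313.1  80. ]
can [749.7 266.6   0. ] [754.3 280.2   0. ]  tin [ 342.6 -483.9    0. ]  ham [ 602.9 -466.9    0. ]
others [230.1 291.4   0. ] [403.8 473.2   0. ] [647.5 495.6   0. ]
[ 616.6 -107.9] 9.856937047248007 [[-0.5 -0.1]
 [-2.2  1.1]
 [ 1.   2.1]
 [ 0.4  1.4]
 [-1.3  0.1]
 [-2.9  0.5]
 [ 0.3 -2.7]
 [ 0.4 -3.9]]
[[ 537.7 -121.6  142. ]
 [ 724.9  -89.1  100. ]
 [ 511.    32.1  130. ]
 [ 528.7 -245.     0. ]
 [ 745.5 -207.3    0. ]
 [ 616.6 -107.9    0. ]]
{'time': 1.0, 'joint_pos': array([-4.9,  7.5, 85.3,  0. , 87.3, -4.9]), 'qd': array([ 0. ,  0.1,  0. , -0.1, -0.1, -0.1]), 'joint_efforts': array([  0. , -56.9, -50.1,  -0. ,   0. ,  -0. ]), 'tool_pos': array([600. ,   0. , 231.3]), 'tcp_rot': array([180.,  -0.,  90.]), 'ft_force': array([ 0.4,  0.9, -0.6]), 'wrist_torque': array([-0., -0., -0.]), 'grip_force': 0.0, 'finger_gap': 85.41275858598924}
(array([[ 1. , -0. ,  0. ],
       [-0. , -0.9,  0.3],
       [ 0. , -0.3, -0.9]]), array([-600.5,  -42.6,  381.9])) [180.  -0.  90.]
```

View pics/c1.png

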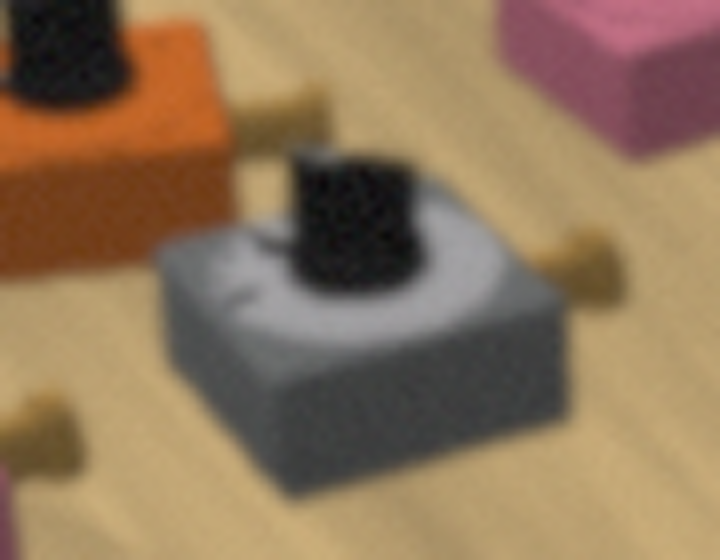

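The crop confirms the grey regulator with its dial and brass pipe. I'll move above it and look from close by.

Emit:
step_arm([
  {"dp": [0.2,-0.17,-0.05],"angular": [0,0,0],"fingers": 0},
  {"dp": [0.4,-0.34,-0.1],"angular": [0,0,0],"fingers": 0},
  {"dp": [0.6,-0.5,-0.1],"angular": [0,0,0],"fingers": 0},
  {"dp": [0.8,-0.68,-0.1],"angular": [0,0,0],"fingers": 0},
  {"dp": [1,-0.85,-0.1],"angular": [0,0,0],"fingers": 0},
  {"dp": [1,-0.85,-0.1],"angular": [0,0,0],"fingers": 0},
  {"dp": [1,-0.85,-0.1],"angular": [0,0,0],"fingers": 0},
  {"dp": [1,-0.85,-0.1],"angular": [0,0,0],"fingers": 0},
])

```text
time: 2.0
tool_pos: [430.7, 199.2, 251.3]
tcp_rot: [180.0, 0.0, 89.9]
ft_force: [1.0, -0.8, -0.1]
finger_gap: 85.1
grip_force: 0.0
```

Emit:
step_arm([
  {"dp": [0.15,0,0],"angular": [0,0,0],"fingers": 0},
  {"dp": [0.3,0,0],"angular": [0,0,0],"fingers": 0},
  {"dp": [0.4,0,0],"angular": [0,0,0],"fingers": 0},
  {"dp": [0.4,0,0],"angular": [0,0,0],"fingers": 0},
  {"dp": [0.4,0,0],"angular": [0,0,0],"fingers": 0},
  {"dp": [0.4,0,0],"angular": [0,0,0],"fingers": 0},
  {"dp": [0.4,0,0],"angular": [0,0,0],"fingers": 0},
  {"dp": [0.4,0,0],"angular": [0,0,0],"fingers": 0},
])

```text
time: 3.0
tool_pos: [430.1, 279.7, 251.4]
tcp_rot: [180.0, -0.0, 90.0]
ft_force: [-0.3, -0.8, 0.2]
finger_gap: 85.3
grip_force: 0.0
```

```bash
python3 - <<'E'
from h import *
np.set_printoptions(precision=1,suppress=True)
print(sense()["tool_pos"],sense()["tcp_rot"])
c=cam("wrist");im=snapshot("wrist");cv2.imwrite("pics/w1.png",im)
for l,z in [("regulator",0),("knob_grip",80)]:
    for p in pinpoint("wrist",l): print(l,np.array(p["at"]),p["conf"],onz(c,p["at"],z))
E
```

```text
[430.1 279.7 251.4] [180.  -0.  90.]
regulator [322.7 164.6] 0.84 [434.6 311.    0. ]
knob_grip [326.9 180.4] 0.58 [437.  309.6  80. ]
```

View pics/w1.png

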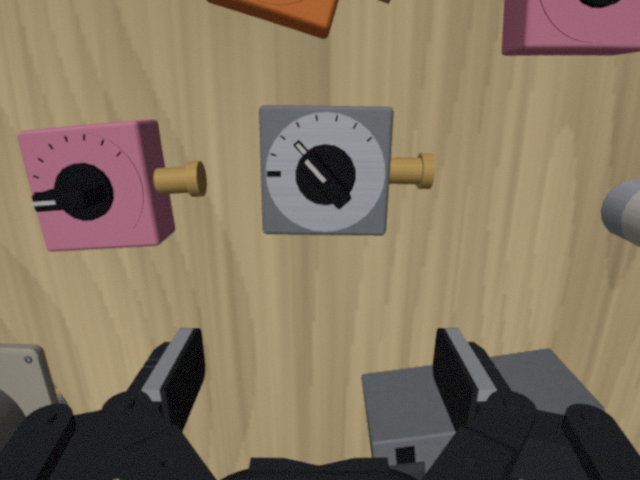

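The wrist view shows the grey regulator at (327,172) with its zero mark at (274,174). The pointer nib is at (297,144) and the bar tail at (345,203). Next I compute the axis and the angles.

```bash
python3 - <<'E'
from h import *
np.set_printoptions(precision=1,suppress=True)
c=cam("wrist")
co=np.array([onz(c,p,50) for p in [(260,107),(393,107),(387,235),(263,234)]]);print(co,co.mean(0))
z0=onz(c,(274,174),50)
n,t=onz(c,(299,145),97),onz(c,(346,203),94)
n2,t2=onz(c,(298,144),98),onz(c,(323,181),98)
m=co.mean(0)
ang=lambda v:np.degrees(np.arctan2(v[1],v[0]))
print(z0,ang(z0-m), n,t,(n+t)/2,ang(n-t),ang(n2-t2))
e=[co[0]-co[1],co[3]-co[2],co[3]-co[0],co[2]-co[1]];print([ang(v) for v in e])
E
```

```text
[[383.3 364.3  50. ]
 [490.5 364.4  50. ]
 [491.1 256.2  50. ]
 [381.3 257.2  50. ]] [436.6 310.5  50. ]
[392.9 310.1  50. ] -179.5118095176607 [416.5 338.2  97. ] [451.1 295.2  94. ] [433.8 316.7  95.5] 128.7801901389472 123.9483230598962
[np.float64(-179.97612090262004), np.float64(179.4822815249127), np.float64(-91.07903621940186), np.float64(-89.71529850977124)]
```

Turn needed is about +55° counter-clockwise. I align the fingers across the bar (yaw 125) above it, then look.

Emit:
step_arm([
  {"dp": [0.08,0.016,0.1],"angular": [0,0,-0.05],"fingers": 0},
  {"dp": [0.154,0.032,0.2],"angular": [0,0,-0.1],"fingers": 0},
  {"dp": [0.154,0.032,0.35],"angular": [0,0,-0.15],"fingers": 0},
  {"dp": [0.154,0.032,0.5],"angular": [0,0,-0.194],"fingers": 0},
  {"dp": [0.154,0.032,0.6],"angular": [0,0,-0.194],"fingers": 0},
  {"dp": [0.154,0.032,0.6],"angular": [0,0,-0.194],"fingers": 0},
  {"dp": [0.154,0.032,0.6],"angular": [0,0,-0.194],"fingers": 0},
  {"dp": [0.154,0.032,0.6],"angular": [0,0,-0.194],"fingers": 0},
])

```text
time: 4.15
tool_pos: [437.2, 311.3, 132.8]
tcp_rot: [179.9, 0.0, 124.9]
ft_force: [0.3, 1.6, 0.3]
finger_gap: 85.2
grip_force: 0.0
```

```bash
python3 - <<'E'
from h import *
np.set_printoptions(precision=1,suppress=True)
print(sense()["tool_pos"],sense()["tcp_rot"],sense()["joint_pos"])
c=cam("wrist");im=snapshot("wrist");cv2.imwrite("pics/w2.png",im)
for p in pinpoint("wrist","knob_grip"): print(np.array(p["at"]),p["conf"],onz(c,p["at"],80))
print(proj(c,[436.6,310.5,94]),proj(c,[436.6+22*np.cos(np.radians(125)),310.5+22*np.sin(np.radians(125)),94]))
E
```

```text
[437.2 311.3 132.8] [179.9   0.  124.9] [ 30.    1.5 102.    0.   76.3  -4.9]
[313.4 275.3] 0.66 [435.1 310.4  80. ]
[[315.8 288. ]] [[315.6 245.5]]
```

View pics/w2.png

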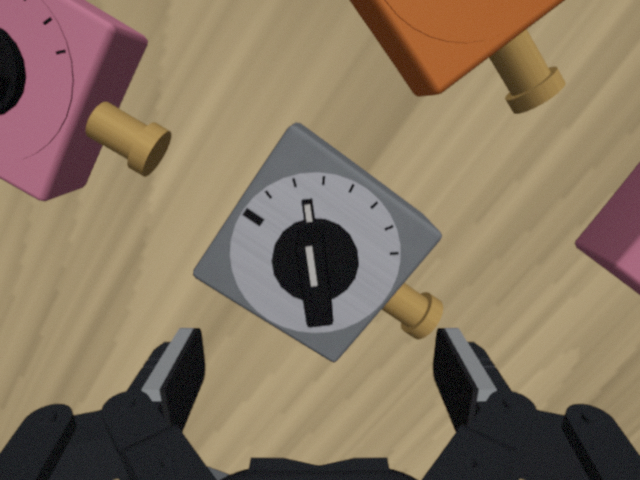

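The pointer line runs from (307,203) to (314,286) and then the bar tail at (319,325). The zero mark is at (254,217).

```bash
python3 - <<'E'
from h import *
np.set_printoptions(precision=1,suppress=True)
c=cam("wrist")
ang=lambda v:np.degrees(np.arctan2(v[1],v[0]))
a,b=onz(c,(309,247),94),onz(c,(314,286),94);print(a,b,ang(a-b))
t=onz(c,(319,325),94);print(t,ang(a-t)); n=onz(c,(307.5,202),62);print("nib",n)
co=np.array([onz(c,p,50) for p in [(296,124),(441,237),(333,361),(194,271)]]);m=co.mean(0);print(co,m)
z=onz(c,(254,217),50);print(ang(z-m),ang(n-m),[ang(v) for v in [co[0]-co[1],co[3]-co[2]]],ang(onz(c,(263,223),50)-onz(c,(245,210),50)))
E
```

```text
[421.5 326.1  94. ] [434.9 310.9  94. ] 131.35589840776782
[449.3 294.5  94. ] 131.3470842613367
nib [412.2 337.1  62. ]
[[384.4 366.3  50. ]
 [489.2 362.2  50. ]
 [486.7 257.1  50. ]
 [381.3 260.9  50. ]] [435.4 311.6  50. ]
-177.83228807705174 132.32089727634425 [np.float64(177.76326669727905), np.float64(177.91598443952446)] -2.8691771140265683
```

Emit:
step_arm([
  {"dp": [0.003,-0.006,0.1],"angular": [0,0,-0.033],"fingers": 0},
  {"dp": [0.003,-0.006,0.2],"angular": [0,0,-0.033],"fingers": 0},
  {"dp": [0.003,-0.006,0.34],"angular": [0,0,-0.033],"fingers": 0},
  {"dp": [0.003,-0.006,0.34],"angular": [0,0,-0.033],"fingers": 0},
  {"dp": [0.003,-0.006,0.34],"angular": [0,0,-0.033],"fingers": 0.5},
  {"dp": [0.003,-0.006,0.34],"angular": [0,0,-0.033],"fingers": 1},
  {"dp": [0.003,-0.006,0.34],"angular": [0,0,-0.033],"fingers": 1},
  {"dp": [0.003,-0.006,0.34],"angular": [0,0,-0.033],"fingers": 1},
], newtons=30)

```text
time: 5.25
tool_pos: [435.3, 310.8, 63.9]
tcp_rot: [180.0, 0.0, 130.9]
ft_force: [-4.8, -1.1, 15.3]
finger_gap: 13.6
grip_force: 33.2
```

Emit:
step_arm([
  {"dp": [0,0,0],"angular": [0,0,0],"fingers": 1},
  {"dp": [0,0,0],"angular": [0,0,0],"fingers": 1},
  {"dp": [0,0,0],"angular": [0,0,-0.04],"fingers": 1},
  {"dp": [0,0,0],"angular": [0,0,-0.08],"fingers": 1},
  {"dp": [0,0,0],"angular": [0,0,-0.12],"fingers": 1},
  {"dp": [0,0,0],"angular": [0,0,-0.16],"fingers": 1},
  {"dp": [0,0,0],"angular": [0,0,-0.16],"fingers": 1},
  {"dp": [0,0,0],"angular": [0,0,-0.16],"fingers": 1},
])

```text
time: 6.25
tool_pos: [435.2, 310.6, 64.0]
tcp_rot: [-180.0, 0.0, 159.7]
ft_force: [-3.0, -2.4, 7.1]
finger_gap: 13.6
grip_force: 31.8
```

Emit:
step_arm([
  {"dp": [0,0,0],"angular": [0,0,-0.04],"fingers": 1},
  {"dp": [0,0,0],"angular": [0,0,-0.08],"fingers": 1},
  {"dp": [0,0,0],"angular": [0,0,-0.107],"fingers": 1},
  {"dp": [0,0,0],"angular": [0,0,-0.107],"fingers": 1},
  {"dp": [0,0,0],"angular": [0,0,-0.107],"fingers": 1},
  {"dp": [0,0,0],"angular": [0,0,-0.107],"fingers": 1},
  {"dp": [0,0,0],"angular": [0,0,-0.107],"fingers": 0},
  {"dp": [0,0,0],"angular": [0,0,-0.107],"fingers": 0},
])

```text
time: 7.25
tool_pos: [435.0, 310.6, 63.2]
tcp_rot: [180.0, -0.0, 178.9]
ft_force: [-0.2, -0.6, 0.0]
finger_gap: 49.1
grip_force: 0.0
```

Emit:
step_arm([
  {"dp": [0,0,0],"angular": [0,0,0],"fingers": 0},
  {"dp": [0,0,0],"angular": [0,0,0],"fingers": 0},
  {"dp": [0,0,-0.2],"angular": [0,0,0],"fingers": 0},
  {"dp": [0,0,-0.5],"angular": [0,0,0],"fingers": 0},
  {"dp": [0,0,-0.5],"angular": [0,0,0],"fingers": 0},
  {"dp": [0,0,-0.5],"angular": [0,0,0],"fingers": 0},
  {"dp": [0,0,-0.5],"angular": [0,0,0],"fingers": 0},
  {"dp": [0,0,-0.5],"angular": [0,0,0],"fingers": 0},
])

```text
time: 8.25
tool_pos: [434.3, 310.2, 161.7]
tcp_rot: [-179.9, -0.1, 178.9]
ft_force: [0.7, -0.7, -0.9]
finger_gap: 85.2
grip_force: 0.0
```

```bash
python3 - <<'E'
from h import *
print(sense()["tool_pos"],sense()["tcp_rot"],sense()["joint_pos"])
c=cam("wrist");im=snapshot("wrist");np.save("c3.npy",np.array([*c[:1]]));
p=proj(c,[435.3,310.7,70])[0];print(p)
x,y=[int(v) for v in p];x=min(max(x,130),510);y=min(max(y,110),370);print(x-130,y-110)
cv2.imwrite("pics/w3.png",cv2.resize(im[y-110:y+110,x-130:x+130],None,fx=2.5,fy=2.5,interpolation=2))
E
```

```text
[434.27297695 310.16480882 161.72083631] [-1.79922386e+02 -1.31496610e-01  1.78920759e+02] [ 3.00285474e+01 -1.48883479e-01  1.00569508e+02  1.50889615e-03
  7.97320621e+01 -5.88925711e+01]
[319.87191996 252.79934602]
189 142
```

View pics/w3.png

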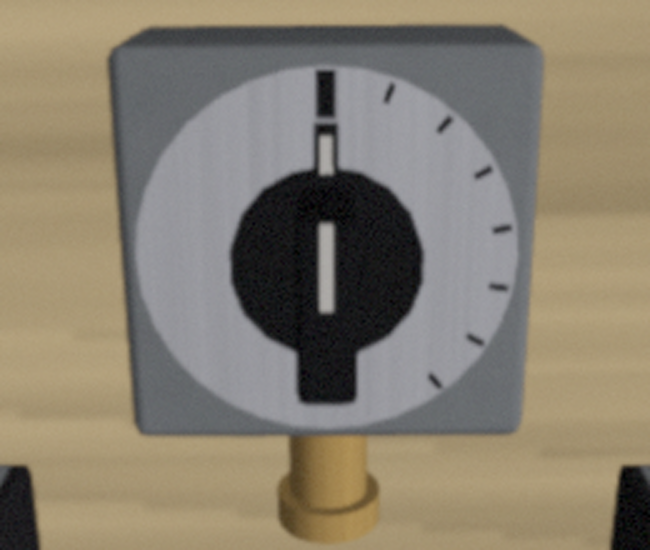

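The picture shows the pointer (nib at crop 326,128) right on the zero mark (326,92). The knob is done, so I move on to above the box handle.

Emit:
step_arm([
  {"dp": [0,0,-0.2],"angular": [0,0,0.05],"fingers": 0},
  {"dp": [0,-0.1,-0.4],"angular": [0,0,0.1],"fingers": 0},
  {"dp": [0,-0.3,-0.55],"angular": [0,0,0.155],"fingers": 0},
  {"dp": [0,-0.5,-0.55],"angular": [0,0,0.21],"fingers": 0},
  {"dp": [0,-0.7,-0.55],"angular": [0,0,0.265],"fingers": 0},
  {"dp": [0,-0.9,-0.55],"angular": [0,0,0.32],"fingers": 0},
  {"dp": [0,-1,-0.55],"angular": [0,0,0.38],"fingers": 0},
  {"dp": [0,-1,-0.55],"angular": [0,0,0.439],"fingers": 0},
])

```text
time: 9.3
tool_pos: [431.2, 109.2, 272.9]
tcp_rot: [-180.0, 0.0, 99.4]
ft_force: [0.2, 0.7, 0.7]
finger_gap: 85.4
grip_force: 0.0
```

Emit:
step_arm([
  {"dp": [-0.1,0.05,0],"angular": [0,0,0],"fingers": 0},
  {"dp": [-0.3,0.1,0],"angular": [0,0,0],"fingers": 0},
  {"dp": [-0.5,0.15,0],"angular": [0,0,0],"fingers": 0},
  {"dp": [-0.75,0.2,0],"angular": [0,0,0],"fingers": 0},
  {"dp": [-1,0.27,0],"angular": [0,0,0],"fingers": 0},
  {"dp": [-1,0.27,0],"angular": [0,0,0],"fingers": 0},
  {"dp": [-1,0.27,0],"angular": [0,0,0],"fingers": 0},
  {"dp": [-1,0.27,0],"angular": [0,0,0],"fingers": 0},
])

```text
time: 10.3
tool_pos: [518.6, -76.1, 273.2]
tcp_rot: [-180.0, -0.0, 100.0]
ft_force: [0.2, 0.2, -0.4]
finger_gap: 84.9
grip_force: 0.0
```

```bash
python3 - <<'E'
from h import *
np.set_printoptions(precision=1,suppress=True)
print(sense()["tool_pos"],sense()["tcp_rot"],sense()["joint_pos"])
c=cam("wrist");im=snapshot("wrist");cv2.imwrite("pics/w4.png",im)
for l,z in [("lid_handle",142),("lug",130),("lid_hinge",100),("blastbox",0)]:
    for p in pinpoint("wrist",l): print(l,np.array(p["at"]),p["conf"],onz(c,p["at"],z))
E
```

```text
[518.6 -76.1 273.2] [-180.   -0.  100.] [-14.   -5.1  93.7   0.   91.5 -23.9]
lid_handle [332.2 293.2] 0.58 [ 537.  -120.5  142. ]
lug [343.6  64.5] 0.94 [515.9  36.1 130. ]
lid_hinge [549.5 272.4] 0.67 [722.9 -89.4 100. ]
blastbox [402.6 235.4] 0.84 [ 615.8 -106.4    0. ]
```

View pics/w4.png

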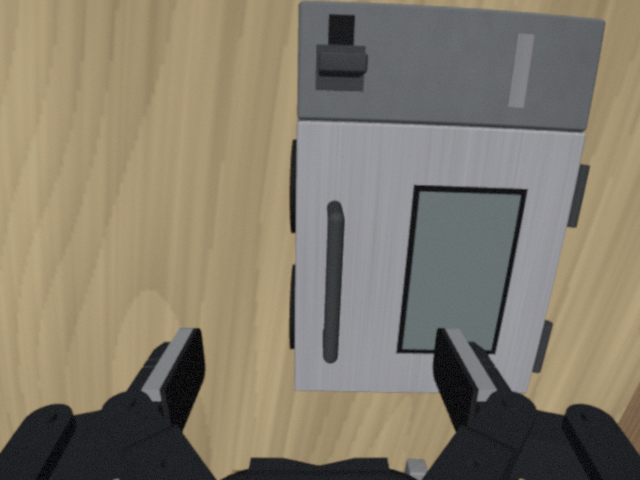

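The handle runs from (336,208) to (331,358), and the lug is at (343,64).

```bash
python3 - <<'E'
from h import *
from scipy.optimize import least_squares
np.set_printoptions(precision=1,suppress=True)
c=cam("wrist")
P=np.array([[-80,0,142],[110,0,100],[-80,156,130],[0,0,0],[-80,52,142],[-80,-52,142],[-110,200,106],[110,200,106]],float)
o=np.array([[333,287],[549.5,272.4],[343.6,64.5],[402.6,235.4],[336,208],[331,357],[302,3],[603,20]],float)
def W(p):
    a,b=np.cos(p[2]),np.sin(p[2]);return P@np.array([[a,-b,0],[b,a,0],[0,0,1]]).T+[p[0],p[1],0]
q=least_squares(lambda p:(proj(c,W(p))-o).ravel(),[616,-107,.15],loss="soft_l1",x_scale=[10,10,.1]);print(q.x[:2],np.degrees(q.x[2]),q.fun.reshape(-1,2));print(W(q.x)[:3])
a,b=[onz(c,p,142) for p in [(336,208),(331,357)]];print(a,b,np.degrees(np.arctan2(*(b-a)[:2])))
E
```

```text
[ 616.8 -107.5] 8.04306377751397 [[ 0.1  3.3]
 [ 1.5  2.6]
 [-0.7 -0.3]
 [ 0.4  0.5]
 [ 0.4 14.5]
 [-0.9 -6.6]
 [-2.  -4.9]
 [ 5.  -0.3]]
[[ 537.6 -118.7  142. ]
 [ 725.7  -92.1  100. ]
 [ 515.8   35.8  130. ]]
[528.1 -57.  142. ] [ 546.7 -176.   142. ] 171.11458345185068
```

Emit:
step_arm([
  {"dp": [-0.12,0.03,0],"angular": [0,0,0.008],"fingers": 0},
  {"dp": [-0.223,0.056,0.1],"angular": [0,0,0.008],"fingers": 0},
  {"dp": [-0.223,0.056,0.3],"angular": [0,0,0.008],"fingers": 0},
  {"dp": [-0.223,0.056,0.5],"angular": [0,0,0.008],"fingers": 0},
  {"dp": [-0.223,0.056,0.65],"angular": [0,0,0.008],"fingers": 0},
  {"dp": [-0.223,0.056,0.74],"angular": [0,0,0.008],"fingers": 0},
  {"dp": [-0.223,0.056,0.74],"angular": [0,0,0.008],"fingers": 0},
  {"dp": [-0.223,0.056,0.74],"angular": [0,0,0.008],"fingers": 0},
], newtons=60)

```text
time: 11.55
tool_pos: [538.6, -119.6, 126.9]
tcp_rot: [179.9, 0.1, 98.5]
ft_force: [0.2, -0.1, 0.1]
finger_gap: 85.4
grip_force: 0.0
```

Emit:
step_arm([
  {"dp": [0,0,0],"angular": [0,0,0],"fingers": 0.4},
  {"dp": [0,0,0],"angular": [0,0,0],"fingers": 0.8},
  {"dp": [0,0,0],"angular": [0,0,0],"fingers": 1},
  {"dp": [0,0,0],"angular": [0,0,0],"fingers": 1},
  {"dp": [0,0,0],"angular": [0,0,0],"fingers": 1},
  {"dp": [0,0,0],"angular": [0,0,0],"fingers": 1},
  {"dp": [0,0,0],"angular": [0,0,0],"fingers": 1},
  {"dp": [0,0,0],"angular": [0,0,0],"fingers": 1},
])

```text
time: 12.55
tool_pos: [536.8, -119.2, 125.5]
tcp_rot: [-179.9, -0.0, 98.5]
ft_force: [-6.1, -0.3, 4.9]
finger_gap: 9.7
grip_force: 58.5
```

Emit:
step_arm([
  {"dp": [0,0,-0.01],"angular": [0,0,0],"fingers": 1},
  {"dp": [0,0,-0.02],"angular": [0,0,0],"fingers": 1},
  {"dp": [0,0,-0.03],"angular": [0,0,0],"fingers": 1},
  {"dp": [0,0,-0.04],"angular": [0,0,0],"fingers": 1},
  {"dp": [0,0,-0.05],"angular": [0,0,0],"fingers": 1},
  {"dp": [0,0,-0.05],"angular": [0,0,0],"fingers": 1},
  {"dp": [0,0,-0.05],"angular": [0,0,0],"fingers": 1},
  {"dp": [0,0,-0.05],"angular": [0,0,0],"fingers": 1},
])

```text
time: 13.55
tool_pos: [537.6, -118.9, 130.6]
tcp_rot: [-180.0, -0.0, 98.5]
ft_force: [21.7, -5.6, -38.1]
finger_gap: 9.5
grip_force: 58.6
```

The lid gave about 5 mm and then stopped dead at 38 N, so the catch is holding. I release the handle and push the lug outward with shut fingers.

Emit:
step_arm([
  {"dp": [0,0,0.025],"angular": [0,0,0],"fingers": 1},
  {"dp": [0,0,0.05],"angular": [0,0,0],"fingers": 1},
  {"dp": [0,0,0.05],"angular": [0,0,0],"fingers": 0},
  {"dp": [0,0,0.05],"angular": [0,0,0],"fingers": 0},
  {"dp": [0,0,0.05],"angular": [0,0,0],"fingers": 0},
  {"dp": [0,0,0.05],"angular": [0,0,0],"fingers": 0},
  {"dp": [0,0,-0.15],"angular": [0,0,0],"fingers": 0},
  {"dp": [0,0,-0.35],"angular": [0,0,0],"fingers": 0},
])

```text
time: 14.55
tool_pos: [537.1, -118.9, 205.7]
tcp_rot: [-179.9, -0.0, 98.5]
ft_force: [0.8, -0.5, -0.3]
finger_gap: 85.2
grip_force: 0.0
```

Emit:
step_arm([
  {"dp": [0.15,0,0],"angular": [0,0,0],"fingers": 0.5},
  {"dp": [0.35,0,0],"angular": [0,0,0],"fingers": 1},
  {"dp": [0.55,0,0],"angular": [0,0,0],"fingers": 1},
  {"dp": [0.63,0,0],"angular": [0,0,0],"fingers": 1},
  {"dp": [0.63,0,0],"angular": [0,0,0],"fingers": 1},
  {"dp": [0.63,0,0],"angular": [0,0,0],"fingers": 1},
  {"dp": [0.63,0,0],"angular": [0,0,0],"fingers": 1},
  {"dp": [0.63,0,0],"angular": [0,0,0],"fingers": 1},
])

```text
time: 15.55
tool_pos: [519.1, 4.8, 205.2]
tcp_rot: [-180.0, 0.0, 98.4]
ft_force: [0.1, 0.4, -0.1]
finger_gap: -0.4
grip_force: 0.0
```

Emit:
step_arm([
  {"dp": [0,0,0.2],"angular": [0,0,0],"fingers": 1},
  {"dp": [0,0,0.35],"angular": [0,0,0],"fingers": 1},
  {"dp": [0,0,0.43],"angular": [0,0,0],"fingers": 1},
  {"dp": [0,0,0.43],"angular": [0,0,0],"fingers": 1},
  {"dp": [0.02,0,0.43],"angular": [0,0,0],"fingers": 1},
  {"dp": [0.04,0,0.43],"angular": [0,0,0],"fingers": 1},
  {"dp": [0.05,0,0.43],"angular": [0,0,0],"fingers": 1},
  {"dp": [0.05,0,0.43],"angular": [0,0,0],"fingers": 1},
])

```text
time: 16.55
tool_pos: [517.8, 15.7, 119.7]
tcp_rot: [180.0, 0.0, 98.5]
ft_force: [0.2, -0.6, -0.2]
finger_gap: -0.1
grip_force: 0.0
```

Emit:
step_arm([
  {"dp": [0.01,0,0],"angular": [0,0,0],"fingers": 1},
  {"dp": [0.02,0,0],"angular": [0,0,0],"fingers": 1},
  {"dp": [0.03,0,0],"angular": [0,0,0],"fingers": 1},
  {"dp": [0.04,0,0],"angular": [0,0,0],"fingers": 1},
  {"dp": [0.05,0,0],"angular": [0,0,0],"fingers": 1},
  {"dp": [0.06,0,0],"angular": [0,0,0],"fingers": 1},
  {"dp": [0.06,0,0],"angular": [0,0,0],"fingers": 1},
  {"dp": [0.06,0,0],"angular": [0,0,0],"fingers": 1},
])

```text
time: 17.55
tool_pos: [515.8, 27.6, 119.3]
tcp_rot: [-180.0, -0.0, 98.5]
ft_force: [-1.2, -1.3, -0.2]
finger_gap: -0.3
grip_force: 0.0
```

Emit:
step_arm([
  {"dp": [0.01,0,0],"angular": [0,0,0],"fingers": 1},
  {"dp": [0.02,0,0],"angular": [0,0,0],"fingers": 1},
  {"dp": [0.03,0,0],"angular": [0,0,0],"fingers": 1},
  {"dp": [0.04,0,0],"angular": [0,0,0],"fingers": 1},
  {"dp": [0.05,0,0],"angular": [0,0,0],"fingers": 1},
  {"dp": [0.05,0,0],"angular": [0,0,0],"fingers": 1},
  {"dp": [0.05,0,0],"angular": [0,0,0],"fingers": 1},
  {"dp": [0.05,0,0],"angular": [0,0,0],"fingers": 1},
])

```text
time: 18.55
tool_pos: [514.4, 36.7, 119.3]
tcp_rot: [-180.0, 0.1, 98.5]
ft_force: [1.5, -5.0, -1.8]
finger_gap: -0.1
grip_force: 2.7
```

Emit:
step_arm([
  {"dp": [0.01,0,0],"angular": [0,0,0],"fingers": 1},
  {"dp": [0.015,0,0],"angular": [0,0,0],"fingers": 1},
  {"dp": [0.02,0,0],"angular": [0,0,0],"fingers": 1},
  {"dp": [0.025,0,0],"angular": [0,0,0],"fingers": 1},
  {"dp": [0.03,0,0],"angular": [0,0,0],"fingers": 1},
  {"dp": [0.03,0,0],"angular": [0,0,0],"fingers": 1},
  {"dp": [0.03,0,0],"angular": [0,0,0],"fingers": 1},
  {"dp": [0.03,0,0],"angular": [0,0,0],"fingers": 1},
])

```text
time: 19.55
tool_pos: [514.5, 37.1, 119.3]
tcp_rot: [180.0, 0.6, 98.3]
ft_force: [6.6, -31.8, -5.1]
finger_gap: 0.1
grip_force: 16.1
```

The lug hit its end stop after about 18 mm of travel, with force jumping from 5 to 32 N. Back to the handle.

Emit:
step_arm([
  {"dp": [-0.05,0,0],"angular": [0,0,0],"fingers": 1},
  {"dp": [-0.05,0,-0.25],"angular": [0,0,0],"fingers": 1},
  {"dp": [-0.15,0,-0.4],"angular": [0,0,0],"fingers": 0.5},
  {"dp": [-0.4,0,-0.4],"angular": [0,0,0],"fingers": 0},
  {"dp": [-0.65,0,-0.4],"angular": [0,0,0],"fingers": 0},
  {"dp": [-0.82,0,-0.4],"angular": [0,0,0],"fingers": 0},
  {"dp": [-0.82,0,-0.4],"angular": [0,0,0],"fingers": 0},
  {"dp": [-0.82,0,-0.4],"angular": [0,0,0],"fingers": 0},
])

```text
time: 20.55
tool_pos: [537.5, -118.2, 199.1]
tcp_rot: [-180.0, -0.1, 98.5]
ft_force: [0.2, 0.5, -1.0]
finger_gap: 85.6
grip_force: 0.0
```

```bash
python3 - <<'E'
from h import *
np.set_printoptions(precision=1,suppress=True)
print(sense()["tool_pos"],sense()["tcp_rot"])
c=cam("wrist");im=snapshot("wrist")
for l,z in [("lid_handle",142),("lug",130)]:
    for p in pinpoint("wrist",l): print(l,np.array(p["at"]),p["conf"],onz(c,p["at"],z))
c=cam("scene");im=snapshot("scene")
for p in pinpoint("scene","lug"): print(np.array(p["at"]),p["conf"],onz(c,p["at"],130))
E
```

```text
[ 537.5 -118.2  199.1] [-180.    -0.1   98.5]
lid_handle [318.7 279.3] 0.86 [ 538.4 -121.5  142. ]
```

Emit:
step_arm([
  {"dp": [0,0,0.15],"angular": [0,0,0],"fingers": 0},
  {"dp": [0,0,0.3],"angular": [0,0,0],"fingers": 0},
  {"dp": [0,0,0.38],"angular": [0,0,0],"fingers": 0},
  {"dp": [0,0,0.38],"angular": [0,0,0],"fingers": 0.5},
  {"dp": [0,0,0.38],"angular": [0,0,0],"fingers": 1},
  {"dp": [0,0,0.38],"angular": [0,0,0],"fingers": 1},
  {"dp": [0,0,0.38],"angular": [0,0,0],"fingers": 1},
  {"dp": [0,0,0.38],"angular": [0,0,0],"fingers": 1},
])

```text
time: 21.8
tool_pos: [536.9, -119.5, 124.4]
tcp_rot: [-179.9, 0.0, 98.4]
ft_force: [-9.3, -0.0, 9.4]
finger_gap: 9.9
grip_force: 58.5
```

Emit:
step_arm([
  {"dp": [0,0,0],"angular": [0,0,0],"fingers": 1},
  {"dp": [0,0,0],"angular": [0,0,0],"fingers": 1},
  {"dp": [0,0,-0.01],"angular": [0,0,0],"fingers": 1},
  {"dp": [0,0,-0.02],"angular": [0,0,0],"fingers": 1},
  {"dp": [0,0,-0.03],"angular": [0,0,0],"fingers": 1},
  {"dp": [0,0,-0.05],"angular": [0,0,0],"fingers": 1},
  {"dp": [0,0,-0.05],"angular": [0,0,0],"fingers": 1},
  {"dp": [0,0,-0.05],"angular": [0,0,0],"fingers": 1},
])

```text
time: 22.8
tool_pos: [539.0, -119.1, 133.8]
tcp_rot: [179.8, 0.0, 98.5]
ft_force: [6.0, -2.2, -5.8]
finger_gap: 10.2
grip_force: 58.4
```

This time the lid lifts freely at about 8 N. I raise it along its arc.

Emit:
step_arm([
  {"dp": [0,0.033,-0.065],"angular": [0,0,0],"fingers": 1},
  {"dp": [0,0.051,-0.112],"angular": [0,0,0],"fingers": 1},
  {"dp": [0,0.079,-0.174],"angular": [0,0,0],"fingers": 1},
  {"dp": [0,0.112,-0.234],"angular": [0,0,0],"fingers": 1},
  {"dp": [0,0.148,-0.291],"angular": [0,0,0],"fingers": 1},
  {"dp": [0,0.189,-0.346],"angular": [0,0,0],"fingers": 1},
  {"dp": [0,0.233,-0.398],"angular": [0,0,0],"fingers": 1},
  {"dp": [0,0.233,-0.398],"angular": [0,0,0],"fingers": 1},
])

```text
time: 23.8
tool_pos: [582.0, -112.8, 215.5]
tcp_rot: [-179.8, 0.0, 98.4]
ft_force: [-20.8, -2.2, 15.5]
finger_gap: 9.7
grip_force: 59.5
```

Emit:
step_arm([
  {"dp": [0,0.025,-0.04],"angular": [0,0,0],"fingers": 1},
  {"dp": [0,0.055,-0.065],"angular": [0,0,0],"fingers": 1},
  {"dp": [0,0.117,-0.122],"angular": [0,0,0],"fingers": 1},
  {"dp": [0,0.185,-0.172],"angular": [0,0,0],"fingers": 1},
  {"dp": [0,0.258,-0.215],"angular": [0,0,0],"fingers": 1},
  {"dp": [0,0.335,-0.251],"angular": [0,0,0],"fingers": 1},
  {"dp": [0,0.415,-0.28],"angular": [0,0,0],"fingers": 1},
  {"dp": [0,0.415,-0.28],"angular": [0,0,0],"fingers": 1},
])

```text
time: 24.8
tool_pos: [667.1, -100.2, 271.7]
tcp_rot: [179.8, 0.1, 98.5]
ft_force: [-4.5, -2.0, 8.5]
finger_gap: 9.3
grip_force: 62.3
```

```bash
python3 - <<'E'
from h import *
np.set_printoptions(precision=1,suppress=True)
s=sense();print(s["tool_pos"],s["ft_force"],s["wrist_torque"],s["joint_pos"],s["finger_gap"])
a=snapshot("scene")[120:440,200:520];b=snapshot("side")[120:440,200:520]
cv2.imwrite("pics/fin.png",cv2.resize(np.hstack([a,b]),(800,400)))
E
```

```text
[ 667.1 -100.2  271.7] [-4.5 -2.   8.5] [-0.3  0.7 -0.1] [-12.9  18.2  68.7  -0.   92.8 -21.4] 9.269695487063352
```

View pics/fin.png

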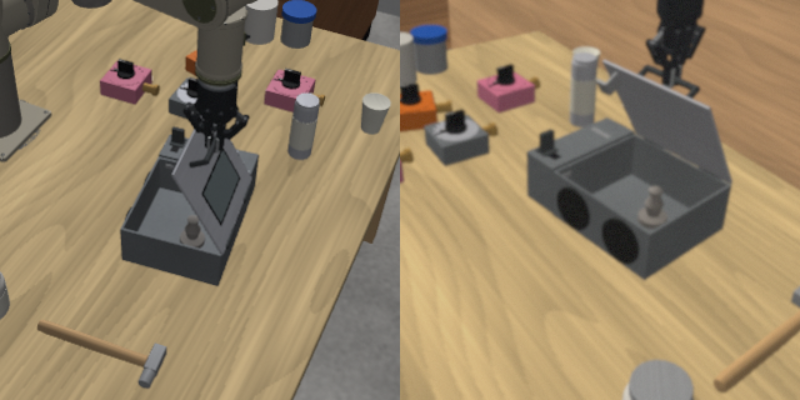

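The lid stands open at about 60°, held by the gripper, with the casting visible inside. The spray can, tin and hammer are undisturbed.

```bash
python3 -c "
from bench import *
s=sense();print(s['qd'],s['tool_pos'],s['ft_force']);print(hand_in())"
```

```text
[-0.17894588 -0.41396046  0.56122716  0.09625152 -0.03997818 -0.03255106] [ 666.58603062 -100.35770139  271.5896306 ] [-3.10931182 -2.66570443  8.41747763]
the job is handed in; nothing more can be done
None
```

The job is handed in: the knob is on zero, the first tug found the lid caught, the lug was slid fully out, and the gripper is holding the lid open at about 60°.

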